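# Return a tyre-tread sample to its counter display tray

### The arm

A 6-joint arm with a two-finger parallel gripper is mounted at the origin on the work surface. World frame = base frame: x ahead of the robot, y to its left, z up, the work surface at z = 0. Lengths are in m, angles in degrees, forces in N, time in s.
With the tool pointing down it reaches from about 0.4 to 0.825 m from the base axis. Payload 7 kg.
Tool frame: the origin (TCP) lies at the very end of the fingers, on their centre line; the grasp point (between the pads) lies 19 mm behind it (ctrl.grip_point_offset is the distance from the TCP to the grasp point, in m); x points along the fingers, z is the direction in which the jaws open and shut, and the axes are right-handed (so a half turn about x gives the same grasp; the last joint's range is limited). The gripper opens to 88 mm and grips with 3 to 60 N. Pads are 19 mm wide; open, the fingers measure 130 mm over their backs; the gripper's body (78 mm by 193 mm) begins 47 mm behind the grasp point.
Start: joints at [85.949, 20.546, 0.682, 0, -70.136, -16.507], TCP at [0.237, 0.632, 0.227] pointing down, gripper open.
Joint ranges: [-176.03, 176.03], [-82.01, 121.73], [-58.28, 71.71], [-173.87, 95.51], [-174.79, -0.11], [-173.66, 173.66]. Speed limits (degrees/s): [136.94, 136.94, 172.46, 180, 180, 180].

### API

Orientations are given as [roll, pitch, yaw] about the fixed x, y, z axes, in that order (R = Rz(yaw) Ry(pitch) Rx(roll)).
In Python, from plant import get_obs, snapshot, calibration, close_job, ctrl gives the robot as it stands.
- The arm moves only by the tool move_arm, never from a script. Its argument "commands" is a list that holds one entry, the list of rows, each a list of 4 numbers: the shift along the tool's x, y, z in cm, then the turn about the tool's x in rad. In form: [[[dx, dy, dz, spin], ...]]. A call has 1 to 8 rows; each row shifts and turns the commanded pose from where the row before left it, along the tool's axes as they then stand; what a row does not reach is not made up. A row lasts 1/10 s, in which the tool goes at most 50 mm and 8.59 degrees, less where a joint would pass 70% of its speed; a pose out of reach is approached as far as the arm can. A call with a gripper value outside its range is refused whole. "jaw" is the finger opening in cm, from 0 to 8.76, set as the call begins (left out, the last holds). The fingers move at their own pace and stop on an object; the grip force is fixed at half the most. Time passes only in rows, so rows that do not move let the fingers close. It gives the time, the measured TCP pose, the force and the opening at its end, in the units of the state.
- get_obs(): the state, without advancing time (a new reading comes with each control period).
- snapshot(name): name is "scene" or "top" or "wrist"; returns (picture, depth): 420x560x3 uint8, red, green, blue; 420x560 float32, m along the optical axis (not along the pixel's ray), 0 where there is no reading.
- calibration(name): a dict with "mtx" (3x3 intrinsics, pixels), "T" (4x4, takes a point from camera to world coordinates); the wrist camera has in their place "tool_from_camera" (4x4, takes a point from camera to tool coordinates, whose origin is the TCP and whose axes are the tool frame's). Camera axes: x right, y up, looking along -z (the intrinsics and any distortion apply to the point x, -y, -z); pixel columns grow to the right and rows downward; lengths in m; the calibration is good to about 2 mm. The wrist camera is an equidistant fisheye: a pixel r from the principal point sees the ray r / f radians off the axis. A picture is of the moment at which its call begins: read the wrist's pose just before it. calibration takes no time and is no camera call.
- close_job(): hands the job in, once; it reports no verdict.
The state is a dict: "clock": time; "joint_pos": joint angles; "qvel": joint speeds; "tau": joint torques, N m; "tool_pos": TCP position; "orientation": TCP orientation; "force": force on the tool from outside, world axes, zero at the start; "moment": the same for the moment, N m; "opening": finger opening in m.
Only numpy, scipy, OpenCV 4.12 (cv2) and the standard library are available. Lean on these libraries where they do the work, as an engineer would, in place of code of your own. Each camera call takes 0.05 s, during which the arm holds its last target. There are 200 camera calls.

### The job

Lift the tyre-tread sample by its orange handle up and off the two-pronged display stand, and lower it upright into the recess of the empty blue display tray, where two stiff yellow lifters hold it proud of the rim. Let go of it there while it still stands proud, then press it down with closed fingers until it is flush with the tray's rim at both ends, and take the hand away. Leave the bottle, the green wrench and the pen pot where they are.

Things in the scene. Friction and masses are not known exactly. Their poses are not given: they have to be found in the camera images.
- sample: Tyre-tread sample: black rubber block 70 (x) x 160 (y) x 22 mm (z), 0.25 to 0.6 kg. Origin: centre of its underside; z up, y along it. Orange handle bar 10 x 100 x 10 mm along y, its centre 64 mm above the origin, on two 8 mm legs at y = +-46 mm; the top face is free to press at |y| 50 to 80 mm. Starts hanging level on the stand, underside 60 mm above the table. It fits the tray either way round.
- sample_grip (a point): Middle of the orange handle bar, where it can be pinched across its 10 mm width (along the sample's x) between the two prongs.
- sample_end_a (a point): Point on the block's top face, 75 mm along +y from its middle (5 mm from the end).
- sample_end_b (a point): Point on the block's top face, 75 mm along -y from its middle (5 mm from the end).
- stand: Fixed stand: base plate, two bent 6 mm rods. Origin on the table below the hanging bar's middle. The rods rise at x = +88 mm, y = +-30 mm, run to -x as prongs (128 mm axis height) over the block, dip to 116 mm under the bar (x +-13 mm) and end in tips at x = -21 mm, 126 mm. The bar clears the tips when raised 12 mm; the block meets the prongs at 30 mm: raise 20 mm, then draw 75 mm along -x.
- tray: Empty display tray, fixed: blue block 110 (x) x 200 (y) x 30 mm (z), origin under its centre. Recess 74 x 164 mm, 22 mm deep, long side along y, 2 mm play all round the sample, mouth chamfered 3 mm.
- tray_mouth (a point): Centre of the recess's mouth, level with the tray's rim (30 mm above the table).
- lifter_a (a joint): Yellow lifter pad 50 x 26 mm in the recess at tray y = +58 mm. Value: how far it is pushed down (m): 0 is up, its top 10 mm above the recess floor; 0.010 is level with the floor. Stiff friction, about 7 N, no spring: it stays where left; starts 0 to 3 mm down. The sample's weight alone does not sink it.
- lifter_b (a joint): The same lifter pad at tray y = -58 mm. Pressing on one end of the sample sinks mainly that end's lifter.
- full_tray: Bystander, fixed: the same blue tray, already filled with a flush tread sample with a white handle, whose bar is 72 mm above the table (77 mm to its top). Origin under its centre.
- bottle: Bystander: loose clear water bottle with a blue cap and label, 64 mm diameter, 190 mm high; origin under its centre.
- wrench: Bystander: loose green wrench 170 mm long, lying flat; origin under it, its length along its x.
- pen_pot: Bystander: loose black pot with pens, 76 mm diameter, 90 mm high (140 mm with the pens); origin under its centre.
There are look-alikes about, which are no part of the job. What is meant by the stand is not purple, and is the larger of those in its own colour.

How it is judged:
By the outcome, as a careful person would: the job done as asked, in the order asked, and still so for the second after the job is handed in, with the robot touching nothing.
It also fails if it takes over 64 s, if anything falls off the work surface, if the arm or the gripper's body presses on something with over 40 N, if the wrist force passes 120 N, or if a joint passes its speed limit or range.

## Working session

There is one attempt and no reset: what is moved stays moved. The work goes in short steps, Python scripts to look and compute and a tool call to move; the robot and the scene stay as the last step left them, time stands still between calls to the robot, and variables do not carry over. Pictures are saved under pics/ and viewed, about 8 in all and at most 12, crops included, and the job is handed in when it is done.

Besides the shell and the picture viewer there is one more tool, called in YAML: its name, and indented under it one key for each argument. move_arm: Moves the arm, as the interface text tells. Its arguments: {"type":"object","properties":{"commands":{"type":"array"},"jaw":{"type":"number"}},"required":["commands"]}

```bash
mkdir -p pics; ls; python3 - <<'E'
from plant import *
import cv2,numpy as np
print(get_obs())
for n in("scene","top","wrist"):
    c=calibration(n); print(n,c)
    p,d=snapshot(n); np.savez(f"{n}0.npz",p=p,d=d); cv2.imwrite(f"pics/{n}0.png",p[:,:,::-1])
E
```

```text
pics
{'clock': 0.0, 'joint_pos': array([ 8.59495474e+01,  2.05918148e+01,  6.33168900e-01, -2.23538134e-02,
       -7.01360621e+01, -1.65077080e+01]), 'qvel': array([ 0.0279735 ,  0.06349567, -0.0020653 , -0.01236648, -0.0236566 ,
       -0.03735346]), 'tau': array([-7.25881928e-04, -5.82723427e+01,  2.93059802e+01,  6.99738532e+00,
        6.89040593e-03, -1.66713940e-04]), 'tool_pos': array([0.23686161, 0.63153964, 0.22560679]), 'orientation': array([   3.99924331,   89.90298798, -106.56653023]), 'force': array([-0.48780446, -0.07425963, -0.40972942]), 'moment': array([0.0410358 , 0.00409132, 0.01043827]), 'opening': 0.08766421936995052}
scene {'mtx': array([[420.35488458,   0.        , 279.89868327],
       [  0.        , 420.35488458, 210.98139184],
       [  0.        ,   0.        ,   1.        ]]), 'T': array([[ 0.86120679, -0.28351286,  0.42183328,  1.02384377],
       [ 0.50818514,  0.4665972 , -0.72390256, -0.85180797],
       [ 0.00840946,  0.83779921,  0.5459137 ,  0.70703913],
       [ 0.        ,  0.        ,  0.        ,  1.        ]])}
top {'mtx': array([[484.65771819
[... 216 characters left out ...]
5017,  0.01360118, -0.01070694, -0.09880498],
       [-0.00808019,  0.18028992,  0.98358032,  1.46772079],
       [ 0.        ,  0.        ,  0.        ,  1.        ]])}
wrist {'mtx': array([[325.1922621 ,   0.        , 284.38772034],
       [  0.        , 325.1922621 , 208.5648762 ],
       [  0.        ,   0.        ,   1.        ]]), 'tool_from_camera': array([[-5.65455689e-04,  2.75758536e-01, -9.61226774e-01,
        -1.58157446e-01],
       [ 8.53504768e-04,  9.61226710e-01,  2.75758016e-01,
         7.43153209e-02],
       [ 9.99999476e-01, -6.64482696e-04, -7.78892337e-04,
         7.99176202e-04],
       [ 0.00000000e+00,  0.00000000e+00,  0.00000000e+00,
         1.00000000e+00]])}
```

View pics/scene0.png

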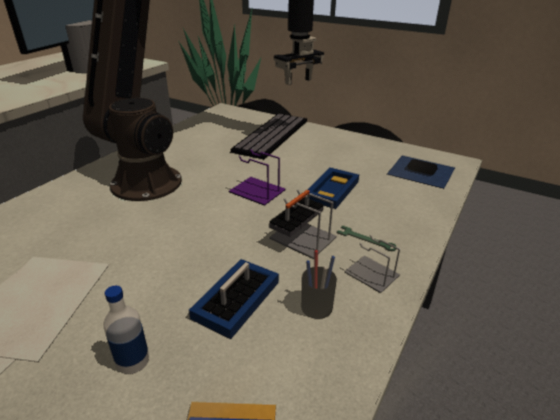

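View pics/top0.png

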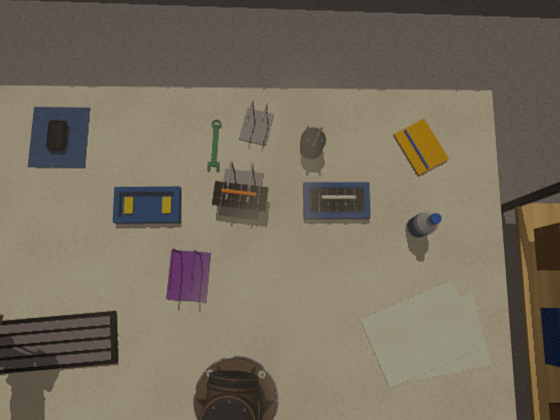

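Scene view: the grey stand holds the orange-handled sample at (298,205), the empty tray with yellow pads is at (335,187), the full tray at (236,295), the pot at (318,290) and the wrench at (367,238). In the top view the bar is at (239,192), the empty tray at (147,205), the full tray at (336,200) and the decoy stand at (257,125).

```bash
cat >h.py <<'E'
import numpy as np,cv2
from plant import *
def cloud(n,p,d):
    c=calibration(n);K=c["mtx"];v,u=np.mgrid[:420,:560]
    P=np.stack([(u-K[0,2])/K[0,0]*d,-(v-K[1,2])/K[1,1]*d,-d],-1)
    return P@c["T"][:3,:3].T+c["T"][:3,3]
def box(P):
    "min-area rectangle in mm of xy, z percentiles"
    r=cv2.minAreaRect((P[:,:2]*1000).astype(np.float32)); return np.round(r[0],1),np.round(r[1],1),round(r[2],1),np.round(np.percentile(P[:,2],[5,50,95])*1000,1)
def biggest(m):
    n,l,s,_=cv2.connectedComponentsWithStats(m.astype(np.uint8)); return l==1+np.argmax(s[1:,4])
def hsv(p): return cv2.cvtColor(p,cv2.COLOR_RGB2HSV)
E
python3 - <<'E'
from h import *
win={"top":dict(bar=(205,275,180,205),tray=(108,186,180,230),full=(298,376,175,225),pot=(295,330,120,165),wr=(200,228,115,175),st=(205,275,150,225)),
"scene":dict(bar=(275,320,185,215),tray=(300,370,160,215),full=(185,285,255,335),pot=(295,345,245,320),wr=(330,400,220,255))}
for n in win:
    z=np.load(n+"0.npz");p,d=z["p"],z["d"];C=cloud(n,p,d);H=hsv(p)
    for k,(a,b,c,e) in win[n].items():
        W=np.zeros((420,560),bool);W[c:e,a:b]=1;W&=d>0
        h,s,v=H[...,0],H[...,1],H[...,2]
        X=C
        m={"bar":(h<14)&(s>150)&(v>100),"tray":(h>100)&(h<125)&(s>130),"full":(h>100)&(h<125)&(s>130),"pot":(C[...,2]>.02),"wr":(h>50)&(h<90)&(s>60),"st":(C[...,2]>.12)}[k]&W
        m=biggest(m) if k!="st" else m
        P=C[m]
        print(n,k,m.sum(),*box(P))
        if k in("tray","full"): 
            Q=P[(P[:,2]>.024)]; print("   rim",len(Q),*box(Q))
            Q=C[W&(h>18)&(h<32)&(s>150)&(v>100)]
            if len(Q)>20: print("   pads",len(Q),*box(Q))
        if k=="bar":
            print("   mean",P.mean(0), "px",np.argwhere(m).mean(0)[::-1])
E
```

```text
top bar 7 [577.3   3.1] [13.9  2.6] 89.7 [126.9 128.5 130.4]
   mean [0.5766553  0.00406096 0.12876149] px [236.14285714 192.85714286]
top tray 5 [563.1 209.4] [13.3  2.2] 6.6 [ 1.3 10.1 13.7]Traceback (most recent call last):
  File "<stdin>", line 15, in <module>
  File "h.py", line 9, in box
    r=cv2.minAreaRect((P[:,:2]*1000).astype(np.float32)); return np.round(r[0],1),np.round(r[1],1),round(r[2],1),np.round(np.percentile(P[:,2],[5,50,95])*1000,1)
                                                                                                                          ~~~~~~~~~~~~~^^^^^^^^^^^^^^^^^^
    return _quantile_unchecked(
        a, q, axis, out, overwrite_input, method, keepdims, weights)
    return _ureduce(a,
                    func=_quantile_ureduce_func,
    ...<5 lines>...
                    overwrite_input=overwrite_input,
                    method=method)
    r = func(a, **kwargs)
    result = _quantile(arr,
                       quantiles=q,
    ...<2 lines>...
                       out=out,
                       weights=wgt)
    slices_having_nans = np.isnan(arr[-1, ...])
                                  ~~~^^^^^^^^^
IndexError: index -1 is out of bounds for axis 0 with size 0
```

View pics/wrist0.png

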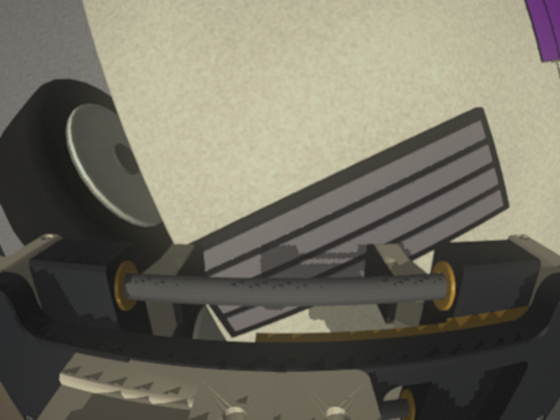

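Wrist view: the keyboard and a floor tyre; the work area is not in view. The colours are dark, so I'll loosen the thresholds.

```bash
cat >m.py <<'E'
from h import *
win={"top":dict(bar=(205,275,180,205),tray=(108,186,180,230),full=(298,376,175,225),pot=(295,330,120,165),wr=(200,228,115,175),rods=(205,275,150,225),block=(205,275,150,225)),
"scene":dict(bar=(275,320,185,215),tray=(300,370,160,215),full=(185,285,255,335),pot=(295,345,235,320),wr=(330,400,220,255),block=(265,330,190,240))}
for n in win:
    z=np.load(n+"0.npz");p,d=z["p"],z["d"];C=cloud(n,p,d);H=hsv(p)
    if n=="top": print(H[192,232:240:4],H[190,120],H[205,128],H[190,325])
    for k,(a,b,c,e) in win[n].items():
        W=np.zeros((420,560),bool);W[c:e,a:b]=1;W&=d>0
        h,s,v=H[...,0],H[...,1],H[...,2];Z=C[...,2]
        blue=(h>100)&(h<130)&(s>100)
        m={"bar":(h<16)&(s>130)&(v>60)&(Z>.11),"tray":blue&(Z>.022)&(Z<.04),"full":blue&(Z>.022)&(Z<.04),"pot":Z>.02,"wr":(h>50)&(h<95)&(s>50),"rods":Z>.112,"block":(Z>.07)&(Z<.09)}[k]&W
        if k not in("rods",): m=biggest(m)
        P=C[m]
        print(n,k,m.sum(),*box(P),"mean",np.round(P.mean(0)*1000,1))
        if k=="tray":
            for Q in (C[W&(h>15)&(h<35)&(s>120)&(v>80)],): print("   pads",len(Q),*box(Q))
E
python3 m.py
```

```text
[[ 14 190 137]
 [ 14 200 152]] [111 100  89] [ 25 209 149] [19 64 64]
top bar 98 [578.9  -3.6] [97.4 13.2] 81.6 [122.6 128.3 132.1] mean [578.5  -3.6 127.9]
top tray 789 [558.8 281.9] [107.1 198.6] 1.6 [25.1 29.9 35.2] mean [554.8 277.3  30.1]
   pads 289 [559.8 284.8] [ 53.8 145.5] 1.1 [10.1 15.9 21.8]
top full 4 [ 629.2 -288.9] [6.8 3.4] 64.6 [27.1 27.9 30.1] mean [ 629.  -288.8   28.3]
top pot 523 [ 749.1 -215.9] [72.3 74.4] 89.0 [ 26.2  73.9 136.8] mean [ 747.7 -216.4   73.4]
top wr 233 [752.9  87.2] [ 32.8 160.7] 89.4 [ 1.   6.4 11.6] mean [745.5  86.    6.4]
top rods 287 [609.4  -7.1] [ 98.2 111.3] 83.9 [119.1 128.3 133.5] mean [597.   -3.3 127.6]
top block 959 [578.6  -3.2] [159.7  71.4] 83.6 [72.9 80.5 85.9] mean [572.3  -5.9  80.2]
scene bar 113 [587.9  -6.7] [99.4 16.7] 84.2 [121.5 129.1 132.5] mean [584.5  -7.2 128.2]
scene tray 463 [564.9 279.2] [105.7 201.6] 1.2 [23.8 31.6 34.8] mean [571.4 283.   30.7]
   pads 115 [563.1 276.9] [ 51.  164.2] 2.7 [15.5 18.6 21.9]
scene full 1524 [ 585.4 -295.1] [109.3 201.3] 0.4 [24.4 31.6 34. ] mean [ 593.4 -315.    30.8]
scene pot 1568 [ 753.4 -219.6] [75.2 75. ] 72.9 [ 28.3  74.9 134.9] mean [ 756.9 -228.4   75.4]
scene wr 119 [732.4  84.2] [106.7  32.1] 1.5 [ 6.8  9.4 11.6] mean [724.3  81.    9.3]
scene block 730 [580.7 -22.6] [128.7  70.9] 83.6 [72.2 83.2 86.1] mean [585.4 -38.5  81.7]
```

```bash
cat >>h.py <<'E'
from scipy.spatial.transform import Rotation as Ro
def pose():
    o=get_obs(); R=Ro.from_euler("xyz",o["orientation"],degrees=True).as_matrix(); return o,o["tool_pos"],R
def delta(target,yaw_z):
    "yaw_z: wanted world heading (deg, mod 180) of tool z; prints spin, then shift in tool axes after the spin"
    o,p,R=pose(); h=np.degrees(np.arctan2(R[1,2],R[0,2]))
    s=-((yaw_z-h+90)%180-90)          # tool x is down, so + spin lowers heading
    R2=R@Ro.from_euler("x",s,degrees=True).as_matrix()
    print("t",round(o["clock"],2),"tcp",p.round(4),"tilt",np.round(R[2],4),"headz",round(h,2),"j",o["joint_pos"].round(1),"F",o["force"].round(1),"op",round(o["opening"],4))
    print("spin deg",round(s,2),"rad",round(np.radians(s),4),"shift cm",(R2.T@(np.array(target)-p)*100).round(2), "newhead",round(np.degrees(np.arctan2(R2[1,2],R2[0,2])),2))
E
python3 -c "
from h import *
delta([.575,-.03,.27],-6.4)"
```

```text
t 0.15 tcp [0.2369 0.6317 0.2259] tilt [-1.0e+00  1.0e-04  1.2e-03] headz -110.56 j [ 85.9  20.6   0.6  -0.  -70.1 -16.5] F [-0.1  0.2 -0.9] op 0.0877
spin deg 75.84 rad 1.3237 shift cm [ -4.35  61.99 -40.97] newhead 173.6
```

move_arm:
  commands:
    - [[-0.6, 0, 0, 0.147], [-0.6, 0, 0, 0.147], [-0.6, 0, 0, 0.147], [-0.6, 0, 0, 0.147], [-0.6, 0, 0, 0.147], [-0.6, 0, 0, 0.147], [-0.6, 0, 0, 0.147], [-0.15, 0, 0, 0.147]]

```text
clock: 0.95
tool_pos: [0.2371, 0.6321, 0.2705]
orientation: [-107.4, 90.0, 74.3]
force: [0.0, 0.2, 0.3]
opening: 0.0874
```

move_arm:
  commands:
    - [[0, 0, 0, 0.147], [0, 3.5, -2.3, 0], [0, 3.5, -2.3, 0], [0, 3.5, -2.3, 0], [0, 3.5, -2.3, 0], [0, 3.5, -2.3, 0], [0, 3.5, -2.3, 0], [0, 3.5, -2.3, 0]]

```text
clock: 1.75
tool_pos: [0.3703, 0.3689, 0.27]
orientation: [-2.9, 90.0, 170.8]
force: [0.7, -0.7, -0.4]
opening: 0.0875
```

move_arm:
  commands:
    - [[0, 3.5, -2.3, 0], [0, 3.5, -2.3, 0], [0, 3.5, -2.3, 0], [0, 3.5, -2.3, 0], [0, 3.5, -2.3, 0], [0, 3.5, -2.3, 0], [0, 3.5, -2.3, 0], [0, 3.5, -2.3, 0]]

```text
clock: 2.55
tool_pos: [0.5221, 0.0703, 0.2701]
orientation: [-98.8, 90.0, 74.9]
force: [0.5, 0.5, 0.8]
opening: 0.0874
```

```bash
python3 -c "
from h import *
delta([.575,-.03,.27],-6.4)"
```

```text
t 2.55 tcp [0.5221 0.0703 0.2701] tilt [-1.e+00 -2.e-04 -0.e+00] headz 173.65 j [ 29.    5.  -13.9  -0.  -71.1 -35.4] F [0.5 0.5 0.8] op 0.0874
spin deg 0.05 rad 0.0008 shift cm [ 0.01  9.38 -6.37] newhead 173.6
```

move_arm:
  commands:
    - [[0, 3.1, -2.1, 0], [0, 3.1, -2.1, 0], [0, 3.1, -2.1, 0], [0, 0, 0, 0], [0, 0, 0, 0]]

```text
clock: 3.05
tool_pos: [0.574, -0.0282, 0.2694]
orientation: [10.8, 89.9, -175.7]
force: [-0.4, 0.5, 0.1]
opening: 0.0877
```

```bash
python3 - <<'E'
from h import *
delta([.579,-.004,.16],-6.4)
o,p,R=pose(); P,d=snapshot("wrist"); np.savez("w1.npz",p=P,d=d,t=p,R=R); cv2.imwrite("pics/w1.png",P[:,:,::-1])
E
```

```text
t 3.05 tcp [ 0.574  -0.0282  0.2694] tilt [-1.0e+00  2.0e-04  1.2e-03] headz 173.52 j [ 16.7   9.7  -8.4  -0.  -71.9 -23.1] F [-0.4  0.5  0.1] op 0.0877
spin deg -0.08 rad -0.0015 shift cm [10.94 -2.47 -0.24] newhead 173.6
```

View pics/w1.png

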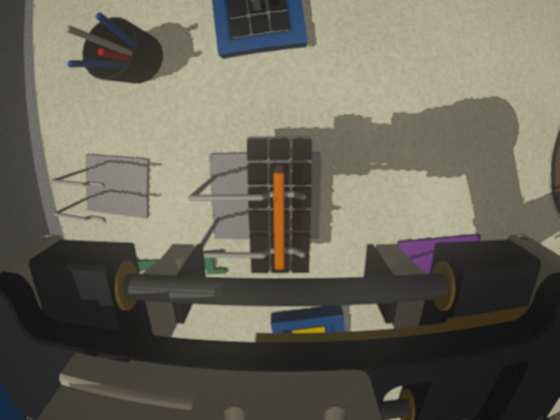

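Wrist view: bar from (279,170) to (279,270) and block x 247–312, y 137–272, both vertical in the picture. The prongs come from the left. I'll measure the bar with the fisheye model here and from a second place.

```bash
cat >>h.py <<'E'
def wrays(uv,t,R):
    "world origin, unit rays (N,3) for wrist pixels, and cos to the axis"
    c=calibration("wrist");K,T=c["mtx"],c["tool_from_camera"]
    q=(np.asarray(uv,float)-K[:2,2])/K[0,0]; th=np.linalg.norm(q,axis=1); k=np.sin(th)/np.maximum(th,1e-9)
    r=np.stack([q[:,0]*k,-q[:,1]*k,-np.cos(th)],1)
    return R@T[:3,3]+t, r@T[:3,:3].T@R.T, np.cos(th)
def onz(uv,t,R,z):
    o,r,_=wrays(uv,t,R); return o+r*((z-o[2])/r[:,2])[:,None]
def wcloud(p,d,t,R):
    v,u=np.mgrid[:420,:560]; o,r,c=wrays(np.stack([u.ravel(),v.ravel()],1),t,R)
    return (o+r*(d.ravel()/c)[:,None]).reshape(420,560,3)
E
cat >w.py <<'E'
from h import *
import sys
z=np.load(sys.argv[1]);p,d,t,R=z["p"],z["d"],z["t"],z["R"];H=hsv(p);h,s,v=H[...,0],H[...,1],H[...,2]
C=wcloud(p,d,t,R)
W=np.zeros((420,560),bool);W[120:280,190:345]=1
m=biggest((h<16)&(s>130)&(v>60)&W)
uv=np.argwhere(m)[:,::-1]
print("bar px",m.sum(),uv.min(0),uv.max(0),cv2.minAreaRect(uv.astype(np.float32)))
print("depth",*box(C[m&(d>0)])); X=onz(uv,t,R,.129);print("onz",*box(X),X.mean(0))
# fitted centre line
x=X[:,:2]-X[:,:2].mean(0);a=np.linalg.svd(x,full_matrices=False)[2][0];print("line heading",np.degrees(np.arctan2(a[1],a[0]))%180)
b=biggest((C[...,2]>.072)&(C[...,2]<.09)&(d>0)&W);print("block",b.sum(),*box(C[b]))
b=biggest((C[...,2]>.112)&(d>0)&W);print("rods+bar",b.sum(),*box(C[b]))
np.save("uvbar.npy",uv.mean(0))
E
python3 w.py w1.npz
```

```text
bar px 1037 [273 172] [284 269] ((278.5, 220.5), (97.0, 11.0), 90.0)
depth [584.3   7.7] [123.8  12.7] 83.5 [ 81.4 128.5 129.8]
onz [582.   -4.2] [99.6 10.9] 83.5 [129. 129. 129.] [ 0.58168418 -0.00418899  0.129     ]
line heading 83.35233208510772
block 5590 [582.   -3.8] [159.9  70.7] 83.7 [74.4 81.5 83. ]
rods+bar 3069 [611.7 -11.9] [107.5 112.1] 83.7 [118.9 129.6 348.7]
```

move_arm:
  commands:
    - [[2, -0.6, -0.2, 0], [2, -0.6, -0.2, 0], [2, -0.6, -0.2, 0], [2, -0.6, -0.1, 0], [1.5, 0, 0, 0], [0, 0, 0, 0], [0, 0, 0, 0]]
  jaw: 5

```text
clock: 3.8
tool_pos: [0.5836, -0.0035, 0.1757]
orientation: [152.7, 90.0, -33.6]
force: [-0.4, -0.7, 0.5]
opening: 0.0499
```

```bash
python3 - <<'E'
from h import *
delta([.582,-.004,.106],-6.5)
o,p,R=pose(); P,d=snapshot("wrist"); np.savez("w2.npz",p=P,d=d,t=p,R=R); cv2.imwrite("pics/w2.png",P[:,:,::-1])
E
python3 w.py w2.npz
```

```text
t 3.8 tcp [ 0.5836 -0.0035  0.1757] tilt [-1.e+00  2.e-04 -3.e-04] headz 173.73 j [ 18.9  14.2 -15.3   0.  -60.5 -25.1] F [-0.4 -0.7  0.5] op 0.0499
spin deg 0.23 rad 0.004 shift cm [6.97 0.07 0.16] newhead 173.5
bar px 1818 [279 157] [294 278] ((286.5, 217.5), (121.0, 15.0), 90.0)
depth [581.6   0.6] [108.2  12.8] 83.4 [126.5 128.6 129.8]
onz [580.8 -11.1] [85.2 10.4] 83.5 [129. 129. 129.] [ 0.58063751 -0.01473316  0.129     ]
line heading 83.7410083991475
block 7846 [581.1 -10.4] [133.7  70.4] 83.8 [74.5 81.5 82.8]
rods+bar 5618 [591.8  -4.8] [86. 90.] 12.9 [118.9 129.8 254.3]
```

Two views agree: bar at (0.5815, -0.004), top at 0.129, heading 83.5°. Descending and gripping.

move_arm:
  commands:
    - [[1.5, 0, 0.2, 0], [1.5, 0, 0, 0], [1.5, 0.05, 0, 0], [1.5, 0, 0, 0.004], [1.0, 0, 0, 0], [0, 0, 0, 0], [0, 0, 0, 0]]

```text
clock: 4.55
tool_pos: [0.5822, -0.0045, 0.1059]
orientation: [-172.0, 89.9, 1.4]
force: [0.7, 0.6, 0.0]
opening: 0.0499
```

move_arm:
  commands:
    - [[0, 0, 0, 0], [0, 0, 0, 0], [0, 0, 0, 0], [0, 0, 0, 0], [0, 0, 0, 0], [0, 0, 0, 0], [0, 0, 0, 0], [0, 0, 0, 0]]
  jaw: 0

```text
clock: 5.35
tool_pos: [0.5818, -0.0046, 0.1052]
orientation: [-167.8, 90.0, 5.6]
force: [0.6, -0.7, 0.9]
opening: 0.0095
```

```bash
python3 -c "
from h import *
delta([.582,-.004,.106],-6.5);print(pose()[2].round(3))"
```

```text
t 5.35 tcp [ 0.5818 -0.0046  0.1052] tilt [-1.e+00 -1.e-04 -4.e-04] headz 173.41 j [ 18.8  18.  -20.4   0.  -51.6 -25.4] F [ 0.6 -0.7  0.9] op 0.0095
spin deg -0.09 rad -0.0015 shift cm [-0.08 -0.06 -0.01] newhead 173.5
[[ 0.    -0.115 -0.993]
 [ 0.    -0.993  0.115]
 [-1.    -0.    -0.   ]]
```

move_arm:
  commands:
    - [[-0.5, 0, 0, 0], [-0.5, 0, 0, 0], [-0.5, 0, 0, 0], [-0.5, 0, 0, 0], [0, 0, 0, 0], [0, 0, 0, 0]]

```text
clock: 5.95
tool_pos: [0.5816, -0.0046, 0.1252]
orientation: [-134.8, 90.0, 38.6]
force: [-0.4, 0.2, -4.9]
opening: 0.01
```

```bash
python3 - <<'E'
from h import *
delta([.582,-.004,.126],-6.5)
o,p,R=pose(); P,d=snapshot("scene"); cv2.imwrite("pics/s2.png",cv2.resize(P[150:270,220:380,::-1],(800,600)))
P,d=snapshot("wrist");np.savez("w3.npz",p=P,d=d,t=p,R=R);C=wcloud(P,d,p,R);v=hsv(P)[...,2]
W=np.zeros((420,560),bool);W[60:300,190:380]=1
b=(C[...,2]>.09)&(C[...,2]<.112)&(d>0)&W
b=biggest(b);print(b.sum(),*box(C[b]))
A=np.c_[C[b][:,:2]-C[b][:,:2].mean(0),np.ones(b.sum())];print(np.linalg.lstsq(A,C[b][:,2],rcond=None)[0])
E
```

```text
t 5.95 tcp [ 0.5816 -0.0046  0.1252] tilt [-1.e+00 -2.e-04 -2.e-04] headz 173.41 j [ 18.8  16.7 -19.1  -0.  -54.1 -25.4] F [-0.4  0.2 -4.9] op 0.01
spin deg -0.09 rad -0.0016 shift cm [-0.08 -0.06 -0.03] newhead 173.5
12087 [577.2 -42.2] [82.  70.5] 83.5 [ 94.5 101.5 102.8]
[ 0.00095078 -0.0097058   0.10045378]
```

View pics/s2.png

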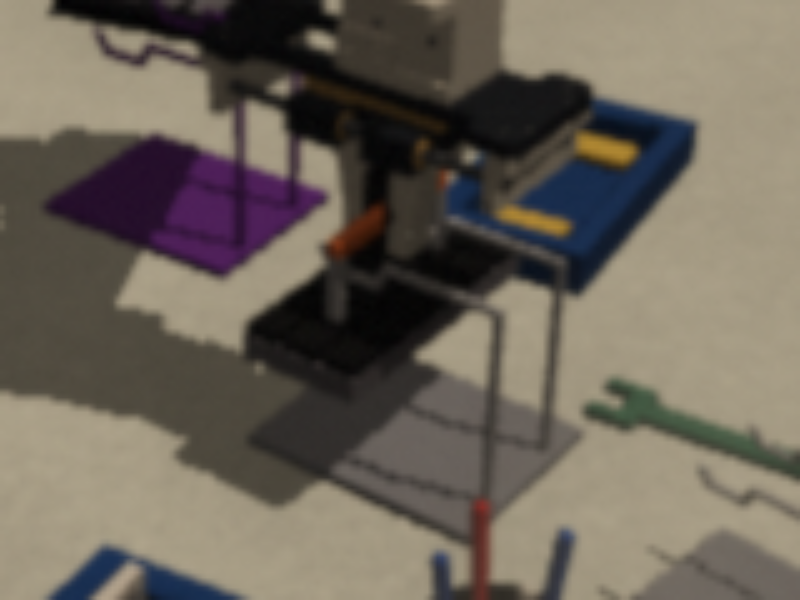

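Sample raised about 20 mm, level, clear of the prongs; bar top at the dips is free. I'll check the purple stand's extent before drawing.

```bash
python3 - <<'E'
from h import *
for n,(a,b,c,e) in dict(top=(160,220,235,315),scene=(225,290,145,205)).items():
    z=np.load(n+"0.npz");p,d=z["p"],z["d"];C=cloud(n,p,d);h=hsv(p);W=np.zeros((420,560),bool);W[c:e,a:b]=1
    m=W&(d>0)&(h[...,0]>130)&(h[...,0]<165)&(h[...,1]>60);P=C[m];print(n,*box(P),P.min(0),P.max(0)); Q=P[P[:,2]>.08];print(len(Q),Q.min(0) if len(Q) else 0,Q.max(0) if len(Q) else 0)
E
```

```text
top [348.5 151. ] [118.9 147.6] 85.7 [  3.2   8.5 128.9] [ 0.27389492  0.08650824 -0.00691795] [0.42193391 0.21274846 0.13789525]
193 [0.29949897 0.11280326 0.08058873] [0.41583188 0.18390096 0.13789525]
scene [286.  233.8] [181.4 403.8] 37.3 [  7.3  10.8 126.2] [1.36784922e-01 8.20225683e-02 6.11606863e-05] [0.42766484 0.44942551 0.13524989]
77 [0.30762116 0.11058781 0.11666789] [0.41890648 0.18299582 0.13524989]
```

move_arm:
  commands:
    - [[0, 0, 1, 0], [0, 0, 1, 0], [0, 0, 1, 0], [0, 0, 1, 0], [0, 0, 1, 0], [0, 0, 1, 0], [0, 0, 1, 0], [0, 0, 1, 0]]

```text
clock: 6.85
tool_pos: [0.5014, 0.0047, 0.1252]
orientation: [-152.5, 90.0, 20.9]
force: [-0.3, 0.5, -4.5]
opening: 0.0095
```

move_arm:
  commands:
    - [[-1, 0, 0, 0], [-2, 0, 0, 0], [-2, 0, 0, 0], [-2, 0, 0, 0], [-1.5, 0, 0, 0], [0, 0, 0, 0], [0, 0, 0, 0]]

```text
clock: 7.55
tool_pos: [0.5022, 0.0047, 0.2102]
orientation: [-131.6, 90.0, 41.8]
force: [0.2, 0.2, -4.7]
opening: 0.0099
```

```bash
python3 -c "
from h import *
delta([.562,.281,.21],1.4)"
```

```text
t 7.55 tcp [0.5022 0.0047 0.2102] tilt [-1.e+00 -6.e-04 -5.e-04] headz 173.4 j [ 23.    4.8 -22.1  -0.  -63.  -29.6] F [ 0.2  0.2 -4.7] op 0.0099
spin deg -8.0 rad -0.1396 shift cm [  0.04 -27.48  -6.65] newhead -178.6
```

Carrying on past the tray so the wrist camera, on the -y side of the hand, sees the tray unobstructed.

move_arm:
  commands:
    - [[0, 0, 0, -0.07], [0, 0, 0, -0.07], [0, -2, -0.5, 0], [0, -3.5, -1, 0], [0, -3.5, -1, 0], [0, -3.5, -1, 0], [0, -3.5, -1, 0], [0, -3.5, -1, 0]]

```text
clock: 8.35
tool_pos: [0.5519, 0.2021, 0.2086]
orientation: [31.5, 89.9, -147.1]
force: [0.3, -0.4, -4.6]
opening: 0.01
```

move_arm:
  commands:
    - [[0, -3.5, -1, 0], [0, -3.5, -0.5, 0], [0, -3.5, 0, 0], [0, -3.5, 0, 0], [0, -3.5, 0, 0], [0, -3.5, 0, 0], [0, -3.5, 0, 0], [0, -2, 0, 0]]

```text
clock: 9.15
tool_pos: [0.5598, 0.4684, 0.2074]
orientation: [44.4, 89.8, -134.1]
force: [0.0, -0.3, -4.5]
opening: 0.0093
```

move_arm:
  commands:
    - [[0, 0, 0, 0], [0, 0, 0, 0], [0, 0, 0, 0], [0, 0, 0, 0]]

```text
clock: 9.55
tool_pos: [0.5608, 0.4652, 0.2099]
orientation: [56.7, 90.0, -121.9]
force: [-0.1, 0.5, -4.1]
opening: 0.0098
```

```bash
python3 - <<'E'
from h import *
delta([.562,.281,.21],1.4)
o,p,R=pose(); P,d=snapshot("wrist"); np.savez("w4.npz",p=P,d=d,t=p,R=R); cv2.imwrite("pics/w4.png",P[:,:,::-1])
E
```

```text
t 9.55 tcp [0.5608 0.4652 0.2099] tilt [-1.e+00  4.e-04  3.e-04] headz -178.62 j [ 54.9  26.1   7.1   0.  -71.  -53.6] F [-0.1  0.5 -4.1] op 0.0098
spin deg -0.02 rad -0.0003 shift cm [-0.   18.42  0.33] newhead -178.6
```

View pics/w4.png

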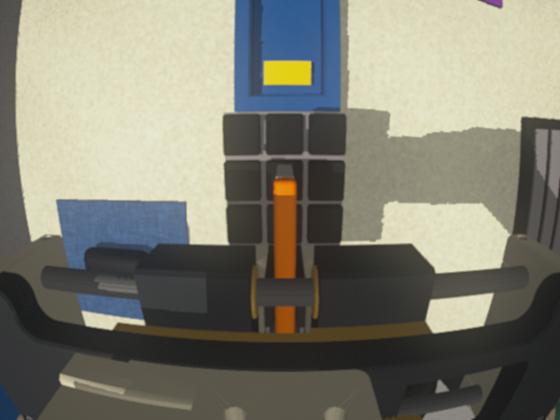

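Wrist view: tray near end, x 235–340 px, end edge at row 110, one yellow pad at (288,73). The held block is below it, and square to it. Side edges and the end edge fix the tray.

```bash
cat >t.py <<'E'
from h import *
z=np.load("w4.npz");p,d,t,R=z["p"],z["d"],z["t"],z["R"];C=wcloud(p,d,t,R);H=hsv(p);h,s,v=[H[...,i] for i in range(3)]
W=np.zeros((420,560),bool);W[2:118,215:360]=1
blue=(h>100)&(h<125)&(s>120)&W&(d>0)
b=biggest(blue&(C[...,2]>.025)&(C[...,2]<.036));P=C[b];print("rim",b.sum(),*box(P),"yminmax",P[:,1].min(),P[:,1].max())
# per-row outer edges on the rim plane, from the blue mask
E=[];I=[]
for r in range(5,100,3):
    c=np.where(b[r])[0]
    if len(c)>10: E.append((c.min()-.5,c.max()+.5,r)); g=np.argmax(np.diff(c)); I.append((c[g]+.5,c[g+1]-.5,r))
def fit(uv): 
    X=onz(uv,t,R,.030);f=np.polyfit(X[:,1],X[:,0],1);return np.polyval(f,.281),np.polyval(f,.35),np.degrees(np.arctan(-f[0]))
E=np.array(E);I=np.array(I)
for A in(E,I):
    l,r=fit(A[:,[0,2]]),fit(A[:,[1,2]]);print("left",np.round(l,4),"right",np.round(r,4),"mid",(l[0]+r[0])/2,"at .35",(l[1]+r[1])/2,"width",abs(l[0]-r[0]))
cols=range(250,330,5);X=onz([(c,np.where(b[:,c])[0].max()+.5) for c in cols],t,R,.03);print("end edge",X[:,1].round(4),"heading",np.degrees(np.arctan(np.polyfit(X[:,0],X[:,1],1)[0])))
y=biggest((h>18)&(h<35)&(s>120)&W);print("pad",*box(C[y&(d>0)]))
# held block
W[:]=0;W[100:245,215:355]=1
k=biggest(W&(d>0)&(C[...,2]>.17)&(C[...,2]<.2));print("block",k.sum(),*box(C[k]))
A=np.c_[C[k][:,:2]-C[k][:,:2].mean(0),np.ones(k.sum())];print(np.linalg.lstsq(A,C[k][:,2],rcond=None)[0])
W[:]=0;W[170:240,265:305]=1;o=biggest(W&(h<16)&(s>130));X=onz(np.argwhere(o)[:,::-1],t,R,.21+.019+.005);print("bar",X.mean(0),X[:,0].min(),X[:,0].max(),"tcp",t)
E
python3 t.py
```

```text
rim 4270 [560.6 321.4] [107.2 118.7] 1.6 [28.2 30.  31.3] yminmax 0.2607669363674522 0.381374968589193
left [0.6156 0.6134 1.8014] right [0.5084 0.5067 1.3802] mid 0.5619828246012482 at .35 0.5600665587264184 width 0.10720219292692368
left [0.6031 0.5946 6.986 ] right [ 0.5241  0.5284 -3.5316] mid 0.5636096832510165 at .35 0.5615114100105545 width 0.07891959442119967
end edge [0.3818 0.3818 0.3818 0.3817 0.3816 0.3815 0.3814 0.3813 0.3812 0.381
 0.3809 0.3807 0.3805 0.3803 0.3779 0.3777] heading 2.5009570492014013
pad [560.3 340.4] [49.7 26.2] 1.5 [15.3 16.7 18. ]
block 14217 [561.5 426.8] [70.2 82. ] 1.4 [179.3 186.3 187.6]
[ 0.00500216 -0.00650402  0.18530553]
bar [0.56105164 0.42989641 0.234     ] 0.5556963818538045 0.5666179860205374 tcp [0.56083182 0.46519443 0.20990676]
```

move_arm:
  commands:
    - [[0, 2.3, 0, 0], [0, 2.3, 0, 0], [0, 2.3, 0, 0], [0, 2.3, 0, 0], [0, 2.3, 0.1, 0], [0, 2.3, 0.1, 0], [0, 2.3, 0.1, 0], [0, 2.3, 0, 0]]

```text
clock: 10.4
tool_pos: [0.5621, 0.2804, 0.2103]
orientation: [-136.9, 90.0, 44.5]
force: [0.8, -0.2, -4.5]
opening: 0.0095
```

move_arm:
  commands:
    - [[2, 0, 0, 0], [2, 0, 0, 0], [2, 0, 0, 0], [2, 0, 0, 0], [2, 0, 0, 0], [1, 0, 0, 0], [0, 0, 0, 0], [0, 0, 0, 0]]

```text
clock: 11.2
tool_pos: [0.5628, 0.2821, 0.1008]
orientation: [-164.2, 89.9, 17.3]
force: [0.6, -0.1, -3.4]
opening: 0.0093
```

```bash
python3 - <<'E'
from h import *
delta([.562,.2815,.070],1.5)
o,p,R=pose(); P,d=snapshot("wrist"); np.savez("w5.npz",p=P,d=d,t=p,R=R); cv2.imwrite("pics/w5.png",P[:,:,::-1])
E
```

```text
t 11.2 tcp [0.5628 0.2821 0.1008] tilt [-1.e+00 -3.e-04 -9.e-04] headz -178.56 j [ 44.4  22.2 -14.5   0.  -53.3 -43. ] F [ 0.6 -0.1 -3.4] op 0.0093
spin deg -0.06 rad -0.001 shift cm [3.08 0.06 0.09] newhead -178.5
```

View pics/w5.png

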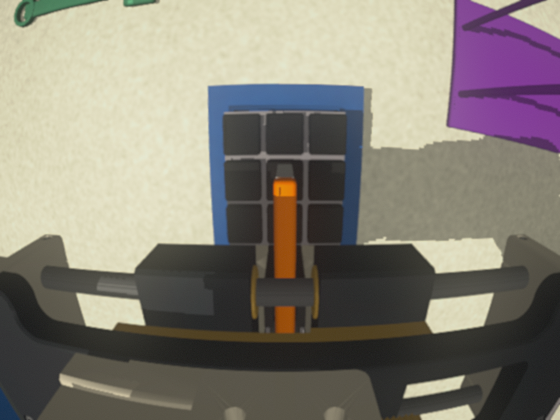

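Block hangs over the recess; tray far end at row 86, sides 210–362 px. I'll confirm with numbers.

```bash
python3 - <<'E'
from h import *
z=np.load("w5.npz");p,d,t,R=z["p"],z["d"],z["t"],z["R"];C=wcloud(p,d,t,R);H=hsv(p);h,s,v=[H[...,i] for i in range(3)]
W=np.zeros((420,560),bool);W[70:240,195:375]=1
b=biggest((h>100)&(h<125)&(s>120)&W&(d>0)&(C[...,2]>.026)&(C[...,2]<.036));print("rim",*box(C[b]))
cols=range(225,350,5);X=onz([(c,np.where(b[:,c])[0].min()-.5) for c in cols],t,R,.03);print("end",np.median(X[:,1]),X[[0,-1]].round(4))
rows=range(95,235,5)
L=onz([(np.where(b[r])[0].min()-.5,r) for r in rows],t,R,.03);Q=onz([(np.where(b[r])[0].max()+.5,r) for r in rows],t,R,.03)
l,q=[np.polyfit(A[:,1],A[:,0],1) for A in(L,Q)];print([np.polyval(f,.2) for f in(l,q)],"mid at .282",(np.polyval(l,.282)+np.polyval(q,.282))/2,"yaws",np.degrees(np.arctan([-l[0],-q[0]])))
k=biggest(W&(d>0)&(C[...,2]>.065)&(C[...,2]<.09));print("block",*box(C[k]),C[k][:,1].min())
A=np.c_[C[k][:,:2]-C[k][:,:2].mean(0),np.ones(k.sum())];print("slopes",np.linalg.lstsq(A,C[k][:,2],rcond=None)[0])
E
```

```text
rim [588.4 221.7] [148.1  78.9] 46.2 [28.7 30.  31.1]
end 0.1837277460673467 [[0.6064 0.185  0.03  ]
 [0.5226 0.1828 0.03  ]]
[np.float64(0.6146970475320501), np.float64(0.5772770800982227)] mid at .282 0.617693207929276 yaws [ -1.08297871 -27.04496398]
block [563.3 241.9] [70.4 78.2] 1.5 [70.4 77.5 78.7] 0.20209547178130968
slopes [ 0.00306431 -0.00597412  0.07644344]
```

```bash
python3 - <<'E'
from h import *
for f,rows in(("w5.npz",range(92,235,4)),("w4.npz",range(4,100,4))):
    z=np.load(f);p,d,t,R=z["p"],z["d"],z["t"],z["R"];H=hsv(p);h,s,v=[H[...,i] for i in range(3)]
    b=(h>98)&(h<128)&(s>110);b[:,:195]=0;b[:,378:]=0;b=biggest(b) if f=="w4.npz" else b
    L=onz([(np.where(b[r])[0].min()-.5,r) for r in rows],t,R,.03);Q=onz([(np.where(b[r])[0].max()+.5,r) for r in rows],t,R,.03)
    for A in(L,Q): 
        i=np.abs(A[:,0]-np.median(A[:,0]))<.006;A=A[i];g=np.polyfit(A[:,1],A[:,0],1);print(f,len(A),"x at .2,.282,.34",np.polyval(g,[.2,.282,.34]).round(4),"yaw",np.degrees(np.arctan(-g[0])).round(2),"res",np.std(A[:,0]-np.polyval(g,A[:,1])).round(4))
E
```

```text
w5.npz 36 x at .2,.282,.34 [0.6176 0.6157 0.6143] yaw 1.36 res 0.0002
w5.npz 26 x at .2,.282,.34 [0.5107 0.5084 0.5068] yaw 1.58 res 0.0013
w4.npz 24 x at .2,.282,.34 [0.6179 0.6156 0.614 ] yaw 1.61 res 0.0004
w4.npz 24 x at .2,.282,.34 [0.51   0.508  0.5066] yaw 1.36 res 0.0002
```

move_arm:
  commands:
    - [[0.8, 0, 0.05, 0], [0.8, 0, 0, 0], [0.8, 0, 0, 0], [0.5, 0, 0, 0], [0.3, 0, 0, 0], [0.2, 0, 0, 0], [0, 0, 0, 0], [0, 0, 0, 0]]

```text
clock: 12.05
tool_pos: [0.5619, 0.2823, 0.0662]
orientation: [-152.3, 90.0, 29.1]
force: [0.3, 0.7, -3.6]
opening: 0.0095
```

move_arm:
  commands:
    - [[0.15, 0, 0, 0], [0.1, 0, 0, 0], [0, 0, 0, 0], [0, 0, 0, 0]]

```text
clock: 12.45
tool_pos: [0.5617, 0.2821, 0.0636]
orientation: [149.1, 90.0, -29.5]
force: [0.4, 0.8, -4.3]
opening: 0.0095
```

move_arm:
  commands:
    - [[0.1, 0, 0, 0], [0, 0, 0, 0], [0, 0, 0, 0]]

```text
clock: 12.75
tool_pos: [0.5617, 0.2821, 0.0625]
orientation: [62.2, 90.0, -116.4]
force: [0.4, 0.6, -4.0]
opening: 0.0099
```

move_arm:
  commands:
    - [[0.08, 0, 0, 0], [0, 0, 0, 0], [0, 0, 0, 0]]

```text
clock: 13.05
tool_pos: [0.5619, 0.2822, 0.0619]
orientation: [-161.2, 90.0, 20.3]
force: [-0.3, -0.9, -1.5]
opening: 0.0095
```

Contact felt with the sample still about 9 mm proud. Releasing.

move_arm:
  commands:
    - [[0.04, 0, 0, 0], [0, 0, 0, 0], [0, 0, 0, 0], [0, 0, 0, 0], [0, 0, 0, 0]]

```text
clock: 13.55
tool_pos: [0.5619, 0.282, 0.0616]
orientation: [168.4, 90.0, -10.2]
force: [-0.1, -2.4, 2.0]
opening: 0.0098
```

move_arm:
  commands:
    - [[0, 0, 0, 0], [0, 0, 0, 0], [0, 0, 0, 0], [0, 0, 0, 0], [0, 0, 0, 0], [0, 0, 0, 0]]
  jaw: 5

```text
clock: 14.15
tool_pos: [0.5617, 0.2822, 0.0613]
orientation: [-47.3, 90.0, 134.1]
force: [-0.5, -0.4, -0.3]
opening: 0.0488
```

move_arm:
  commands:
    - [[-1, 0, 0, 0], [-2, 0, 0, 0], [-2, 0, 0, 0], [-2, 0, 0, 0], [-2, 0, 0, 0], [-1, 0, 0, 0], [0, 0, 0, 0], [0, 0, 0, 0]]

```text
clock: 14.95
tool_pos: [0.5614, 0.282, 0.1609]
orientation: [-9.0, 90.0, 172.5]
force: [-0.2, -0.0, -0.2]
opening: 0.0501
```

```bash
cat >blk.py <<'E'
from h import *
import sys
o,p,R=pose(); P,d=snapshot("wrist"); np.savez(sys.argv[1],p=P,d=d,t=p,R=R); C=wcloud(P,d,p,R)
delta([.562,.282,.17],1.5); cv2.imwrite(f"pics/{sys.argv[1][:-4]}.png",P[:,:,::-1])
# heights in sample frame: centre .562,.282 yaw 1.5
a=np.radians(1.5);e=np.array([[np.cos(a),np.sin(a)],[-np.sin(a),np.cos(a)]]);L=(C[...,:2]-[.562,.282])@e.T
for y0 in(-95,-75,-60,-40,-20,0,20,40,60,75,95):
    row=[]
    for x0 in ((-25,-12,12,25) if abs(y0)<90 else (-45,-25,25,45)):
        m=(np.abs(L[...,0]*1000-x0)<4)&(np.abs(L[...,1]*1000-y0)<4)&(d>0)&(C[...,2]<.07);row.append((int(m.sum()),round(float(np.percentile(C[m][:,2],75))*1000,1)) if m.any() else None)
    print(y0,row)
E
python3 blk.py w6.npz
```

```text
t 15.0 tcp [0.5612 0.2818 0.1604] tilt [-1.0e+00  7.0e-04  1.3e-03] headz -178.58 j [ 44.4  19.  -10.7  -0.  -60.4 -43. ] F [-0.1  0.6  0.4] op 0.0501
spin deg -0.08 rad -0.0014 shift cm [-0.96 -0.02 -0.08] newhead -178.5
-95 [(80, 30.5), (84, 30.6), (80, 30.5), (78, 30.5)]
-75 [(80, 38.3), (81, 37.8), (81, 37.4), (82, 38.4)]
-60 [(89, 38.6), (82, 38.1), (81, 38.1), (89, 38.6)]
-40 [(80, 38.9), (81, 37.9), (82, 38.1), (82, 38.8)]
-20 [(82, 38.6), (82, 38.1), (81, 38.1), (81, 38.6)]
0 [(75, 38.0), (77, 37.1), (79, 37.4), (78, 38.2)]
20 [(70, 38.6), (73, 38.2), (74, 38.3), (75, 38.7)]
40 [(72, 39.0), (71, 38.3), (70, 38.6), (65, 38.8)]
60 [(83, 38.7), (79, 38.4), (73, 38.1), (90, 38.7)]
75 [(34, 39.0), (37, 37.6), (41, 38.1), (29, 38.8)]
95 [None, None, None, None]
```

Sample stands in the recess, top at 38.6 mm at both ends against the rim at 30.5. Closing the fingers and going over the -y end.

move_arm:
  commands:
    - [[0, 1.8, -0.05, 0], [0, 1.8, -0.05, 0], [0, 1.8, 0, 0], [0, 1.8, 0, 0], [2, 0, 0, 0], [2, 0, 0, 0], [2, 0, 0, 0], [2, 0, 0, 0]]
  jaw: 0

```text
clock: 15.8
tool_pos: [0.5647, 0.2088, 0.0809]
orientation: [-144.0, 90.0, 37.4]
force: [-0.2, -0.4, -0.3]
opening: 0.0002
```

move_arm:
  commands:
    - [[1.5, 0, 0, 0], [1.5, 0, 0, 0], [0.5, 0, 0, 0], [0, 0, 0, 0], [0, 0, 0, 0]]

```text
clock: 16.3
tool_pos: [0.565, 0.2099, 0.047]
orientation: [-159.7, 90.0, 21.7]
force: [-0.0, -0.9, -0.0]
opening: 0.0002
```

```bash
python3 -c "
from h import *
delta([.5639,.210,.036],1.5)"
```

```text
t 16.3 tcp [0.565  0.2099 0.047 ] tilt [-1.e+00 -3.e-04 -7.e-04] headz -178.58 j [ 38.9  23.6 -21.    0.  -45.4 -37.5] F [-0.  -0.9 -0. ] op 0.0002
spin deg -0.08 rad -0.0014 shift cm [ 1.1  -0.01  0.11] newhead -178.5
```

move_arm:
  commands:
    - [[0.4, 0, 0.1, 0], [0.3, 0, 0, 0], [0.2, 0, 0, 0], [0.1, 0, 0, 0], [0.1, 0, 0, 0], [0, 0, 0, 0], [0, 0, 0, 0]]

```text
clock: 17.0
tool_pos: [0.5636, 0.2099, 0.0357]
orientation: [93.7, 90.0, -84.9]
force: [-0.7, -3.3, 4.2]
opening: 0.0003
```

move_arm:
  commands:
    - [[0.1, 0, 0, 0], [0.1, 0, 0, 0], [0, 0, 0, 0], [0, 0, 0, 0]]

```text
clock: 17.4
tool_pos: [0.5635, 0.2096, 0.0336]
orientation: [76.1, 90.0, -102.4]
force: [-0.4, -4.4, 5.2]
opening: 0.0003
```

move_arm:
  commands:
    - [[-1.5, 0, 0, 0], [-2, 0, 0, 0], [-2, 0, 0, 0], [-2, 0, 0, 0], [0, -3.6, 0, 0], [0, -3.6, 0, 0], [0, -3.6, 0, 0], [0, -3.6, 0, 0]]

```text
clock: 18.2
tool_pos: [0.5597, 0.3558, 0.1082]
orientation: [-101.0, 90.0, 80.4]
force: [0.6, 0.1, 0.8]
opening: 0.0003
```

move_arm:
  commands:
    - [[0, 0, 0, 0], [0, 0, 0, 0], [2, 0, 0, 0], [2, 0, 0, 0], [1.5, 0, 0, 0], [0.5, 0, 0, 0], [0, 0, 0, 0], [0, 0, 0, 0]]

```text
clock: 19.0
tool_pos: [0.5605, 0.3542, 0.0491]
orientation: [-147.0, 89.9, 34.5]
force: [-0.2, -0.3, 0.2]
opening: -0.0
```

```bash
python3 -c "
from h import *
delta([.5601,.354,.030],1.5)"
```

```text
t 19.0 tcp [0.5605 0.3542 0.0491] tilt [-1.e+00 -5.e-04 -8.e-04] headz -178.57 j [ 49.1  28.1 -12.7   0.  -49.2 -47.7] F [-0.2 -0.3  0.2] op -0.0
spin deg -0.07 rad -0.0013 shift cm [1.91 0.02 0.04] newhead -178.5
```

move_arm:
  commands:
    - [[0.5, 0, 0, 0], [0.4, 0, 0, 0], [0.2, 0, 0, 0], [0.2, 0, 0, 0], [0.2, 0, 0, 0], [0.1, 0, 0, 0], [0, 0, 0, 0], [0, 0, 0, 0]]

```text
clock: 19.8
tool_pos: [0.5604, 0.3548, 0.0328]
orientation: [-138.6, 89.9, 42.9]
force: [-0.0, 4.2, 4.2]
opening: 0.0004
```

move_arm:
  commands:
    - [[0.1, 0, 0, 0], [0.1, 0, 0, 0], [0.1, 0, 0, 0], [0, 0, 0, 0], [0, 0, 0, 0]]

```text
clock: 20.3
tool_pos: [0.5605, 0.3552, 0.0306]
orientation: [-135.4, 89.9, 46.0]
force: [-3.5, 4.8, 10.1]
opening: 0.0003
```

move_arm:
  commands:
    - [[0.05, 0, 0, 0], [0.05, 0, 0, 0], [0, 0, 0, 0], [0, 0, 0, 0]]

```text
clock: 20.7
tool_pos: [0.5605, 0.3552, 0.0305]
orientation: [-138.6, 89.8, 42.8]
force: [-4.8, 3.9, 16.1]
opening: 0.0006
```

move_arm:
  commands:
    - [[-1.5, 0, 0, 0], [-2.5, 0, 0, 0], [-2, 0, 0, 0], [-2, 0, 0, 0], [0, 3.6, 0, 0], [0, 3.6, 0, 0], [0, 3.6, 0, 0], [0, 3.6, 0, 0]]

```text
clock: 21.5
tool_pos: [0.5625, 0.2077, 0.108]
orientation: [38.4, 89.9, -140.2]
force: [1.1, 0.3, -0.1]
opening: 0.0008
```

move_arm:
  commands:
    - [[0, 0, 0, 0], [2, 0, 0, 0], [2, 0, 0, 0], [2, 0, 0, 0], [0.8, 0, 0, 0], [0.5, 0, 0, 0], [0.2, 0, 0, 0], [0, 0, 0, 0]]

```text
clock: 22.3
tool_pos: [0.5637, 0.2102, 0.0338]
orientation: [-174.6, 90.0, 6.9]
force: [0.1, -0.5, 0.6]
opening: 0.0004
```

move_arm:
  commands:
    - [[0.1, 0, 0, 0], [0.1, 0, 0, 0], [0.1, 0, 0, 0], [0.05, 0, 0, 0], [0, 0, 0, 0], [0, 0, 0, 0]]

```text
clock: 22.9
tool_pos: [0.5641, 0.2103, 0.0304]
orientation: [-163.6, 89.9, 17.9]
force: [2.4, -2.3, 5.2]
opening: 0.0004
```

move_arm:
  commands:
    - [[0.05, 0, 0, 0], [0.05, 0, 0, 0], [0, 0, 0, 0], [0, 0, 0, 0]]

```text
clock: 23.3
tool_pos: [0.5642, 0.2103, 0.0303]
orientation: [-167.5, 89.9, 14.0]
force: [-2.0, -3.2, 13.9]
opening: 0.0006
```

move_arm:
  commands:
    - [[0.1, 0, 0, 0], [0.05, 0, 0, 0], [0, 0, 0, 0], [0, 0, 0, 0]]

```text
clock: 23.7
tool_pos: [0.5642, 0.2103, 0.0302]
orientation: [-168.8, 89.9, 12.6]
force: [-6.3, -4.1, 25.9]
opening: 0.0002
```

move_arm:
  commands:
    - [[-1.5, 0, 0, 0], [-2.5, 0, 0, 0], [-2, 0, 0, 0], [-2, 0, 0, 0], [0, -3.6, 0, 0], [0, -3.6, 0, 0], [0, -3.6, 0, 0], [0, -3.6, 0, 0]]

```text
clock: 24.5
tool_pos: [0.5594, 0.3555, 0.107]
orientation: [-14.1, 90.0, 167.3]
force: [1.0, 0.6, 0.5]
opening: 0.0003
```

move_arm:
  commands:
    - [[0, 0, 0, 0], [2, 0, 0, 0], [2, 0, 0, 0], [2, 0, 0, 0], [1, 0, 0, 0], [0.5, 0, 0, 0], [0.2, 0, 0, 0], [0.1, 0, 0, 0]]

```text
clock: 25.3
tool_pos: [0.5596, 0.3537, 0.0303]
orientation: [47.3, 90.0, -131.2]
force: [-6.3, -2.5, 11.1]
opening: 0.0003
```

move_arm:
  commands:
    - [[0, 0, 0, 0], [0.1, 0, 0, 0], [0.1, 0, 0, 0], [0, 0, 0, 0], [0, 0, 0, 0]]

```text
clock: 25.8
tool_pos: [0.5605, 0.3546, 0.0303]
orientation: [-146.4, 89.9, 35.0]
force: [-5.6, -2.5, 16.3]
opening: 0.0004
```

Both ends stop at 30.3 mm. Lifting away and looking.

move_arm:
  commands:
    - [[-1, 0, 0, 0], [-2.5, 0, 0, 0], [-2.5, 0, 0, 0], [-2.5, 0, 0, 0], [-2.5, 0, 0, 0], [-2, 0, 0, 0], [0, 0, 0, 0]]

```text
clock: 26.5
tool_pos: [0.5617, 0.3555, 0.1619]
orientation: [-140.3, 89.6, 41.2]
force: [-0.1, -0.2, 0.5]
opening: 0.0006
```

move_arm:
  commands:
    - [[0, -3.5, 0, 0], [0, -3.5, 0, 0], [0, -3.5, 0, 0], [0, -3.5, 0, 0], [0, 0, 0, 0], [0, 0, 0, 0]]

```text
clock: 27.1
tool_pos: [0.556, 0.4947, 0.1564]
orientation: [45.7, 89.9, -132.8]
force: [0.6, -0.1, -0.3]
opening: 0.0005
```

```bash
python3 blk.py w7.npz; python3 - <<'E'
from h import *
for n in("scene","top"):
    p,d=snapshot(n);np.savez(n+"1.npz",p=p,d=d)
    if n=="scene": cv2.imwrite("pics/s3.png",p[:,:,::-1])
    z=np.load(n+"0.npz");C0=cloud(n,z["p"],z["d"]);C1=cloud(n,p,d);H0,H1=hsv(z["p"]),hsv(p)
    Z=dict(top=dict(pot=(295,330,120,165),wr=(200,228,115,175),bot=(400,450,200,245)),scene=dict(pot=(295,345,235,320),wr=(330,400,220,255),bot=(95,155,280,375)))[n]
    for k,(a,b,c,e) in Z.items(): print(n,k,"mean abs diff",np.abs(p[c:e,a:b].astype(int)-z["p"][c:e,a:b]).mean().round(2))
E
```

```text
t 27.15 tcp [0.5562 0.4939 0.1567] tilt [-1.e+00  7.e-04  6.e-04] headz -178.55 j [ 56.5  29.4   5.5  -0.  -66.1 -55.1] F [-0.2 -0.8 -0.6] op -0.0
spin deg -0.05 rad -0.0009 shift cm [-1.31 21.2  -0.03] newhead -178.5
-95 [None, None, None, None]
-75 [None, None, None, None]
-60 [None, None, None, None]
-40 [None, None, None, None]
-20 [None, None, None, None]
0 [None, None, None, None]
20 [None, None, None, None]
40 [(74, 30.5), (74, 30.2), (82, 29.9), (80, 30.7)]
60 [(68, 30.4), (71, 30.0), (77, 30.1), (69, 30.3)]
75 [(81, 30.5), (81, 29.8), (80, 30.1), (82, 30.4)]
95 [(78, 30.6), (84, 30.7), (81, 30.6), (80, 30.4)]
scene pot mean abs diff 0.92
scene wr mean abs diff 0.87
scene bot mean abs diff 0.96
top pot mean abs diff 2.02
top wr mean abs diff 1.74
top bot mean abs diff 1.89
```

View pics/s3.png

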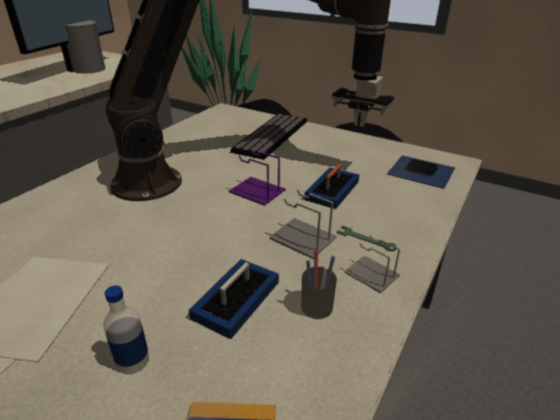

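The sample is in the tray (333,184), the stand is empty and the bystanders have not moved. The +y end is flush (30.4 against 30.6). I'll look from above to check the -y end.

move_arm:
  commands:
    - [[-2, 1, 0, 0], [-2, 3, 0, 0], [-2, 4, 0, 0], [0, 4, 0, 0], [0, 4, 0, 0], [0, 3, 0, 0], [0, 0, 0, 0], [0, 0, 0, 0]]

```text
clock: 28.05
tool_pos: [0.5615, 0.3027, 0.2183]
orientation: [-136.9, 89.9, 44.4]
force: [0.6, 0.5, 0.0]
opening: 0.0004
```

```bash
python3 blk.py w8.npz
```

```text
t 28.1 tcp [0.5615 0.3036 0.218 ] tilt [-1.e+00 -8.e-04 -8.e-04] headz -178.64 j [ 45.9  17.4  -5.    0.  -67.5 -44.5] F [0.6 0.3 0.5] op 0.0005
spin deg -0.14 rad -0.0024 shift cm [4.8  2.16 0.01] newhead -178.5
-95 [(56, 30.5), (51, 30.9), (49, 30.4), (58, 30.6)]
-75 [(52, 30.7), (56, 30.0), (56, 29.5), (50, 30.4)]
-60 [(61, 30.5), (64, 30.2), (64, 30.1), (63, 30.4)]
-40 [(59, 30.8), (56, 30.2), (56, 30.2), (63, 30.6)]
-20 [(58, 30.5), (59, 29.7), (53, 29.6), (55, 30.8)]
0 [(54, 29.6), (52, 29.3), (50, 28.2), (56, 30.0)]
20 [(51, 30.4), (50, 29.9), (49, 29.9), (55, 30.3)]
40 [(49, 30.3), (47, 29.7), (52, 30.1), (49, 30.5)]
60 [(56, 30.1), (53, 29.7), (54, 29.8), (56, 30.4)]
75 [(43, 30.4), (45, 29.9), (45, 29.9), (41, 30.3)]
95 [None, None, None, None]
```

Both ends are flush, and the hand is clear and still. Handing in.

```bash
python3 -c "
from plant import *
print(close_job())"
```

```text
the job is handed in; nothing more can be done
None
```

The job is done and handed in at about 28 s of the 64 s allowed. I lifted the sample off the grey stand and lowered it into the empty tray. I let go of it about 8 mm proud, then pressed it down with closed fingers, alternating between the two ends.

- **Flush at both ends:** the last wrist-camera check put the sample's top at about 30.4 mm at both ends, against a rim at 30.5 mm. When pressed, both ends stopped hard at 30.2–30.3 mm with up to about 26 N.
- **Bystanders:** the before and after pictures show the bottle, wrench and pen pot where they were.
- **Hand:** it was clear of everything when I handed in, with its lowest point about 0.22 m above the table.
- **Disagreement:** early on, the scene and top cameras differed by up to 9 mm on positions. I used wrist-camera measurements from two places instead, and those agreed to within about 1 mm. No check failed.

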